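# Load the boss trays and hold the dead-man lever

### The arm

A 6-joint arm with a two-finger parallel gripper is mounted at the origin on the work surface. World frame = base frame: x ahead of the robot, y to its left, z up, the work surface at z = 0. Lengths are in mm, angles in rad, forces in N, time in s.
With the tool pointing down it reaches from about 400 to 925 mm from the base axis. Payload 12.5 kg.
Tool frame: the origin (TCP) lies midway between the tips of the shut fingers; the grasp point (between the pads) lies 19 mm behind it; z points along the fingers, y is the line along which they close (so a half turn about z gives the same grasp; the last joint's range is limited). The gripper opens to 95 mm and grips with 3 to 60 N. Pads are 20 mm wide; open, the fingers measure 119 mm over their backs; the gripper's body (75 mm by 180 mm) begins 59 mm behind the grasp point.
Start: joints at [1.229, 0.491, 1.559, -0, 1.092, -0.106], TCP at [145.995, 607.727, 214.661] pointing down, gripper open.
Joint ranges: [-3.1, 3.1], [-0.84, 2.19], [0.05, 2.79], [-1.13, 4.28], [0.06, 2.93], [-2.69, 2.69]. Speed limits (rad/s): [2.22, 2.22, 2.79, 3.14, 3.14, 3.14].

### API

Orientations are given as [roll, pitch, yaw] about the fixed x, y, z axes, in that order (R = Rz(yaw) Ry(pitch) Rx(roll)).
In Python, from cell import env gives the robot as it stands.
- The arm moves only by the tool carry_out, never from a script. Its argument "series" is a list of rows, each a list of 4 numbers: the shift along the world's x, y, z normalised to -1 to 1, where 1 is 5 cm, then the turn about the world's z normalised to -1 to 1, where 1 is 6 degrees. In form: [[x, y, z, turn], ...]. A call has exactly 5 rows; each row shifts and turns the commanded pose from where the row before left it; what a row does not reach is not made up. A row lasts 1/10 s, in which the tool goes at most 50 mm and 8.59 degrees, less where a joint would pass 70% of its speed; a pose out of reach is approached as far as the arm can. A call with a number of a shift or a turn outside -1 to 1 is refused whole. A call with a gripper value outside its range is refused whole. "fingers" is the closure, from -1 (fully open) to 1 (shut), set as the call begins (left out, the last holds). The fingers move at their own pace and stop on an object; the grip force is fixed at half the most. Time passes only in rows, so rows that do not move let the fingers close, or fill a call up. It gives the time, the measured TCP pose, the force, the opening and the grip force at its end, in the units of the state.
- env.state(): the state, without advancing time (a new reading comes with each control period).
- env.read_camera(name): name is "side" or "top" or "wrist"; returns the picture (384x512x3 uint8, red, green, blue); there is no depth.
- env.calibration(name): a dict with "K" (3x3 intrinsics, pixels), "pose" (4x4, takes a point from camera to world coordinates). Camera axes: x right, y down, z forward; pixel columns grow to the right and rows downward; lengths in mm; the calibration is good to about 2 mm. A picture is of the moment at which its call begins: read the wrist's pose just before it. calibration takes no time and is no camera call; for the wrist camera it gives the pose at the moment of the call.
- env.job_done(): hands the job in; it is judged then, once.
Trained networks look in the newest picture that a camera, given by its name, has taken for a name from the list of things; names that differ only in an ending like _2 or _b are one class to them, and where a whole thing is asked for, a point or a joint stands for the part that bears it (a point fixed in the world has none). Each returns a list of dicts, best first, with "conf" (0 to 1); they miss things now and then, are a little off and sometimes report something else, mostly with a low value. They report only what shows in the picture. A call takes as long as a camera call. They do not tell look-alikes from the thing itself.
- env.look_for(camera, label): "position" ([row, column] as shares, 0 to 1, of the picture: columns of its width, rows of its height, amid what is visible of it).
The state is a dict: "t": time; "joints": joint angles; "qvel": joint speeds; "tau": joint torques, N m; "eef_pos": TCP position; "tcp_rot": TCP orientation; "ft_force": force on the tool from outside, world axes, zero at the start; "moment": the same for the moment, N m; "opening": opening from 0.0 (shut) to 1.0 (fully open); "grip_force": force on a finger pad.
Only numpy, scipy, OpenCV 4.12 (cv2) and the standard library are available. Lean on these libraries where they do the work, as an engineer would, in place of code of your own. Each camera call takes 0.05 s, during which the arm holds its last target. There are 200 camera calls.

### The job

Get the tacking station ready: stand both yellow-capped bosses upright on the floor of the yellow tray and the blue-capped boss upright in the blue tray, leaving the red-capped boss, spray can, wrench and flap disc where they are. Only once all three are loaded, press down the orange pad of the spring-loaded dead-man lever until its pointer is in the green band of the scale, never down into the red, and finish while still holding it there with the gripper.

Things in the scene. Friction and masses are not known exactly. Their poses are not given: they have to be found in the camera images.
- boss_yellow_1: upright round steel weld boss, 26 mm diameter, 75 mm tall, its top 20 mm a yellow plastic cap; about 0.18 kg; stands loose on the bench; origin at the centre of its underside, z up along it
- boss_yellow_2: upright round steel weld boss, 26 mm diameter, 75 mm tall, its top 20 mm a yellow plastic cap; about 0.18 kg; stands loose on the bench; origin at the centre of its underside, z up along it
- boss_blue: upright round steel weld boss, 26 mm diameter, 75 mm tall, its top 20 mm a blue plastic cap; about 0.18 kg; stands loose on the bench; origin at the centre of its underside, z up along it
- boss_red: upright round steel weld boss, 26 mm diameter, 75 mm tall, its top 20 mm a red plastic cap; about 0.18 kg; stands loose on the bench; origin at the centre of its underside, z up along it. A bystander: leave it alone
- tray_yellow: open-topped yellow tray fixed to the bench, outside 85 mm (its x) by 115 mm (its y) by 30 mm high, walls 4 mm, floor 4 to 5 mm thick; origin at the centre of its underside. Takes both yellow-capped bosses side by side along its y
- tray_blue: open-topped blue tray fixed to the bench, outside 85 mm (its x) by 115 mm (its y) by 30 mm high, walls 4 mm, floor 4 to 5 mm thick; origin at the centre of its underside. Takes the blue-capped boss
- station: dead-man lever station fixed to the bench: grey base plate 220 by 130 by 10 mm, two blue cheeks 85 mm high carrying the lever's hinge. Origin at bench level. The lever reaches from the hinge towards the station's -x and ends in an orange pad (46 mm long, 40 mm wide, 20 mm thick) centred 140 mm from the hinge, at y = 0. Pressing lowers the pad
- lever_hinge (a point): the lever's hinge, at the station's x = +70 mm, y = 0, 65 mm above the bench; the hinge line runs along the station's y
- scale (a point): middle of the green band on the fixed scale post beside the pad (30 by 14 mm, 126 mm high, centre at the station's x = -70, y = -53 mm). From the top: white, green (68 to 90 mm above the bench), white, red (57 down to 34 mm), black. A black pointer sticks out from the pad's side towards it at mid-thickness
- lever (a joint): angle the dead-man lever is pressed down, rad: 0 released (it springs back when let go), 0.60 fully down; the lever stands 0.40 minus this above level. Pointer in the green from 0.22 to 0.38 (middle 0.30), in the red from 0.46 on. Pressing at the pad takes about 2 N at the start, 6 to 7 N in the green, 11 N fully down
- lever_pad (a point): centre of the top face of the lever's orange pad, 140 mm from the hinge and 10 mm above the lever's centre line; about 129 mm above the bench when released, about 89 mm with the lever in the middle of the green
- spray_can: white spray can with a green band, 60 mm diameter, 100 mm tall, standing; a bystander; origin at the centre of its underside
- wrench: steel wrench, 170 mm long, lying on the bench along its x axis; a bystander; origin at its underside
- flap_disc: red abrasive flap disc, 110 mm diameter, 12 mm thick, lying flat; a bystander; origin at the centre of its underside
Not all that is in view belongs to the job. What is shaped like the boss_yellow_1 but purple or turquoise is not meant.

How it is judged (in metres and radians):
On the way, in this order (a step that is already met when the one before it is completed fails the run):
1. all three bosses stand upright, let go and at rest, in the trays of their colours (x of boss_yellow_1 in the frame of tray_yellow between -0.03 and 0.03 m and y of boss_yellow_1 in the frame of tray_yellow between -0.045 and 0.045 m and z of each of boss_yellow_1, boss_yellow_2 in the frame of tray_yellow below 0.012 m and angle between each of boss_yellow_1, boss_yellow_2, boss_blue's own z axis and vertical below 0.15 rad and x of boss_yellow_2 in the frame of tray_yellow between -0.03 and 0.03 m and y of boss_yellow_2 in the frame of tray_yellow between -0.045 and 0.045 m and x of boss_blue in the frame of tray_blue between -0.03 and 0.03 m and y of boss_blue in the frame of tray_blue between -0.045 and 0.045 m and z of boss_blue in the frame of tray_blue below 0.012 m and linear speed of each of boss_yellow_1, boss_yellow_2, boss_blue below 0.03 m/s and contact force between the fingers and boss_yellow_1 below 0.3 N and contact force between the fingers and boss_yellow_2 below 0.3 N and contact force between the fingers and boss_blue below 0.3 N), for 0.2 s.
2. the lever is held by the gripper with its pointer in the green (value of joint lever between 0.21 and 0.39 rad and contact force between the fingers and station above 2 N), for 0.5 s.
At the end, for the whole second after the job is handed in: The yellow-capped bosses stand upright (within 0.15 rad) and at rest on the floor of the yellow tray, the blue-capped one likewise in the blue tray, and the gripper is holding the lever still at 0.21 to 0.39 rad, pressing it with more than 2 N (all of step 2 and x of boss_yellow_1 in the frame of tray_yellow between -0.03 and 0.03 m and y of boss_yellow_1 in the frame of tray_yellow between -0.045 and 0.045 m and z of each of boss_yellow_1, boss_yellow_2 in the frame of tray_yellow below 0.012 m and angle between each of boss_yellow_1, boss_yellow_2, boss_blue's own z axis and vertical below 0.15 rad and x of boss_yellow_2 in the frame of tray_yellow between -0.03 and 0.03 m and y of boss_yellow_2 in the frame of tray_yellow between -0.045 and 0.045 m and x of boss_blue in the frame of tray_blue between -0.03 and 0.03 m and y of boss_blue in the frame of tray_blue between -0.045 and 0.045 m and z of boss_blue in the frame of tray_blue below 0.012 m and linear speed of each of boss_yellow_1, boss_yellow_2, boss_blue below 0.03 m/s and velocity of joint lever between -0.1 and 0.1 rad/s); the arm keeps its last pose, push and grip.
It fails at once if the red-capped boss, spray can, wrench or flap disc is disturbed (moved over 20 mm) (distance of any of boss_red, spray_can, wrench, flap_disc from where it was at the start of the episode above 0.02 m).
It fails at once if the lever is pressed into the red (over 0.46 rad) (value of joint lever above 0.46 rad).
It fails at once if the lever is pressed (over 0.15 rad) before all three bosses are in their trays (value of joint lever above 0.15 rad and not ((x of boss_yellow_1 in the frame of tray_yellow between -0.03 and 0.03 m and y of boss_yellow_1 in the frame of tray_yellow between -0.045 and 0.045 m and z of boss_yellow_1 in the frame of tray_yellow below 0.012 m and angle between boss_yellow_1's own z axis and vertical below 0.15 rad) and (x of boss_yellow_2 in the frame of tray_yellow between -0.03 and 0.03 m and y of boss_yellow_2 in the frame of tray_yellow between -0.045 and 0.045 m and z of boss_yellow_2 in the frame of tray_yellow below 0.012 m and angle between boss_yellow_2's own z axis and vertical below 0.15 rad) and (x of boss_blue in the frame of tray_blue between -0.03 and 0.03 m and y of boss_blue in the frame of tray_blue between -0.045 and 0.045 m and z of boss_blue in the frame of tray_blue below 0.012 m and angle between boss_blue's own z axis and vertical below 0.15 rad))).
It also fails if it takes over 72 s, if anything falls off the work surface, if the arm or the gripper's body presses on something with over 40 N, if the wrist force passes 120 N, or if a joint passes its speed limit or range.

## Working session

There is one attempt and no reset: what is moved stays moved. The work goes in short steps, Python scripts to look and compute and a tool call to move; the robot and the scene stay as the last step left them, time stands still between calls to the robot, and variables do not carry over. Pictures are saved under pics/ and viewed, at most 10 in all, crops included, and the job is handed in when it is done.

Besides the shell and the picture viewer there is one more tool, called after ">>>" by a JSON object that holds its "name" and its "arguments". carry_out: Moves the arm, as the interface text tells. Its arguments: {"type":"object","properties":{"series":{"type":"array","items":{"type":"array","items":{"type":"number","minimum":-1,"maximum":1}}},"fingers":{"type":"number"}},"required":["series"]}

```bash
mkdir -p pics; cat > h.py <<'E'
import numpy as np, cv2
from cell import env
def ray(cam,u,v,z):
    c=env.calibration(cam);K=np.array(c["K"]);P=np.array(c["pose"])
    d=P[:3,:3]@np.linalg.solve(K,[u,v,1.]);o=P[:3,3]
    return o+d*(z-o[2])/d[2]
def proj(cam,p):
    c=env.calibration(cam);K=np.array(c["K"]);P=np.array(c["pose"])
    q=K@(P[:3,:3].T@(np.array(p)-P[:3,3]));return q[:2]/q[2]
def snap(cam,name=None):
    im=env.read_camera(cam)
    if name: cv2.imwrite(f"pics/{name}.png",cv2.cvtColor(im,cv2.COLOR_RGB2BGR))
    return im
E
python3 - <<'E'
from h import *
a=snap("top");b=snap("side")
cv2.imwrite("pics/a.png",cv2.cvtColor(cv2.resize(a,(800,600)),cv2.COLOR_RGB2BGR))
cv2.imwrite("pics/b.png",cv2.cvtColor(cv2.resize(b,(800,600)),cv2.COLOR_RGB2BGR))
Z=dict(boss_yellow_1=40,boss_blue=40,boss_red=40,tray_yellow=10,tray_blue=10,station=20,lever_pad=120,spray_can=60,wrench=3,flap_disc=6)
for n,z in Z.items():
  for r in env.look_for("top",n)[:4]:
    if r["conf"]<.2: continue
    v,u=r["position"][0]*384,r["position"][1]*512
    print(n,round(r["conf"],2),round(u),round(v),ray("top",u,v,z).round()[:2])
print(env.calibration("top")["pose"],env.calibration("side")["pose"],env.state()["tcp_rot"])
E
```

```text
boss_yellow_1 0.6 233 180 [603.  57.]
boss_yellow_1 0.43 283 209 [520. -89.]
boss_blue 0.59 161 242 [420. 257.]
boss_blue 0.54 274 192 [568. -64.]
boss_red 0.51 228 230 [457.  67.]
tray_yellow 0.69 159 242 [422. 271.]
tray_blue 0.65 355 190 [ 583. -303.]
tray_blue 0.55 176 182 [599. 231.]
tray_blue 0.45 276 194 [568. -70.]
station 0.82 361 191 [ 578. -319.]
lever_pad 0.65 364 195 [ 549. -303.]
spray_can 0.89 233 124 [768.  62.]
wrench 0.92 293 143 [ 728. -119.]
flap_disc 0.61 177 131 [761. 240.]
[[ 1.52924893e-02 -9.80645992e-01  1.95191131e-01  3.69357834e+02]
 [-9.99679032e-01 -1.10517566e-02  2.27967332e-02 -4.88185380e+01]
 [-2.01983201e-02 -1.95477100e-01 -9.80500245e-01  1.22732732e+03]
 [ 0.00000000e+00  0.00000000e+00  0.00000000e+00  1.00000000e+00]] [[ 9.93222427e-01 -7.18109723e-02  9.13914397e-02  5.20631812e+02]
 [-1.16129092e-01 -5.80507384e-01  8.05931270e-01 -7.63647032e+02]
 [-4.82130252e-03 -8.11082216e-01 -5.84912295e-01  6.60670570e+02]
 [ 0.00000000e+00  0.00000000e+00  0.00000000e+00  1.00000000e+00]] [3.14144649e+00 3.78417951e-05 2.90578761e+00]
```

View pics/a.png

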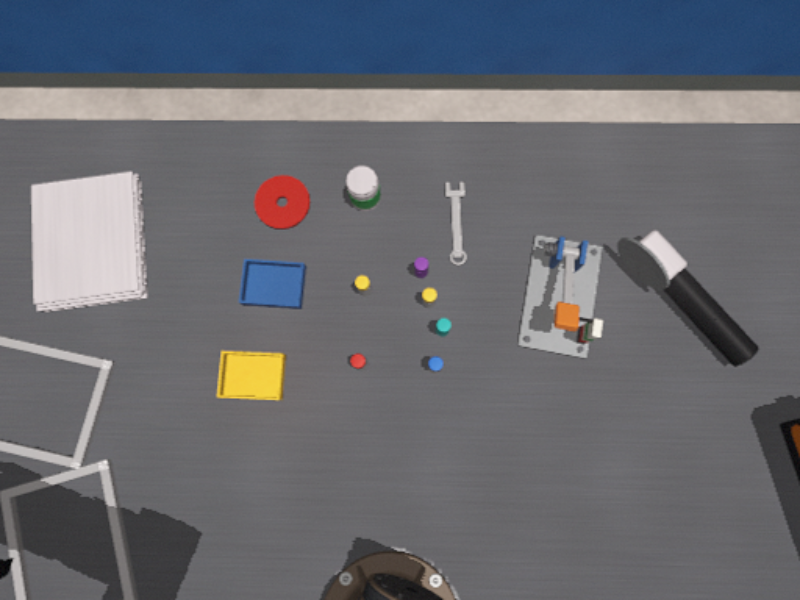

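View pics/b.png

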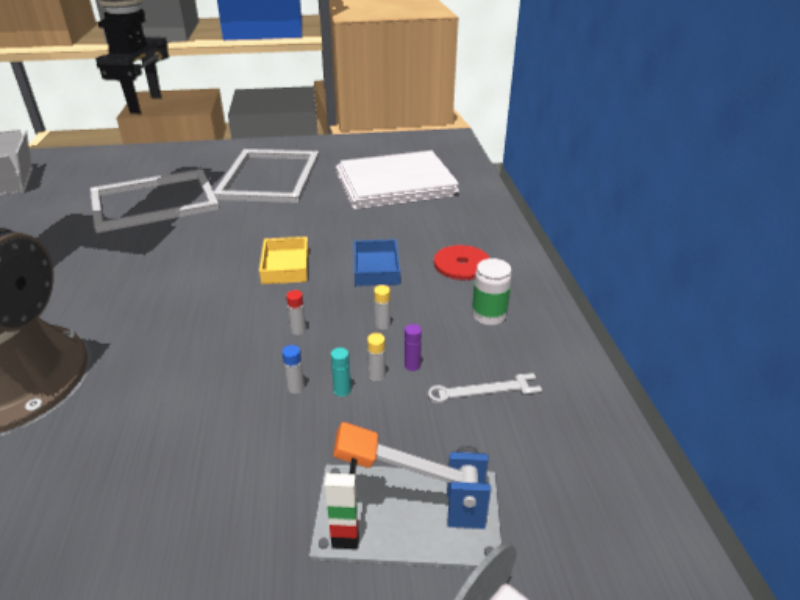

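Top view (800×600): yellow caps are at (362,284) and (429,295), blue at (435,364), red at (358,361). The blue tray is at (272,285), the yellow tray at (252,376) and the orange pad at (568,316).

Candidates for the job are the two yellow caps and the one blue cap. The bodies at (421,267), purple, and (443,326), turquoise, are decoys. Next I'll measure by colour and confirm with an enlarged crop.

```bash
cat > m.py <<'E'
from h import *
def blobs(cam,col,amin=15):
    im=snap(cam); hsv=cv2.cvtColor(im,cv2.COLOR_RGB2HSV)
    lo,hi={"yellow":((20,120,110),(32,255,255)),"blue":((104,120,90),(116,255,255)),"orange":((7,150,120),(16,255,255)),"red":((0,150,100),(5,255,255))}[col]
    m=cv2.inRange(hsv,lo,hi);n,l,s,c=cv2.connectedComponentsWithStats(m)
    return [(c[i],s[i,4],l==i) for i in range(1,n) if s[i,4]>=amin]
if __name__=="__main__":
    im=snap("top");cv2.imwrite("pics/c.png",cv2.cvtColor(cv2.resize(im[145:265,130:400],None,fx=2.9,fy=2.9,interpolation=cv2.INTER_CUBIC),cv2.COLOR_RGB2BGR))
    for col in("yellow","blue","orange"):
        for c,a,m in blobs("top",col):
            if c[1]<120 or c[1]>300: continue
            z=70 if a<200 else 20
            if col=="orange":z=125
            r=cv2.minAreaRect(np.argwhere(m)[:,::-1].astype(np.float32))
            bx=np.array([ray("top",u,v,30 if z==20 else z)[:2] for u,v in cv2.boxPoints(r)]).round().tolist()
            print(col,c.round(1),a,ray("top",*c,z).round(1)[:2],bx if a>100 else "")
    for col in("yellow","blue"):
        for c,a,m in blobs("side",col): print("side",col,c.round(1),a,ray("side",*c,65).round(1)[:2])
E
python3 m.py
```

```text
yellow [231.5 180.6] 75 [595.   59.4] 
yellow [274.4 188.2] 70 [574.4 -63.3] 
yellow [160.3 240. ] 1262 [426.8 266. ] [[386.0, 324.0], [472.0, 326.0], [468.0, 202.0], [381.0, 202.0]]
blue [358.1 159. ] 49 [ 662.5 -302.4] 
blue [372.9 160.9] 48 [ 657.3 -344.4] 
blue [174.2 181.1] 1077 [601.5 235.5] [[561.0, 294.0], [647.0, 294.0], [640.0, 174.0], [554.0, 177.0]]
blue [278.3 232.2] 71 [450.5 -75.3] 
orange [362.5 202.3] 236 [ 529.3 -298.3] [[511.0, -273.0], [555.0, -283.0], [547.0, -323.0], [504.0, -313.0]]
side yellow [181.6 166.3] 844 [435.5 184.6]
side yellow [244.1 187.7] 94 [598.1  61.1]
side yellow [240.2 219.1] 124 [576.2 -61.9]
side blue [166.   11.7] 1263 [ 284.5 2158.2]
side blue [436.3 142.9] 47909 [1203.2  221.8]
side blue [240.6 167.8] 800 [598.2 156.5]
side blue [186.1 226.7] 127 [451.7 -73.6]
side blue [299.6 315. ] 893 [ 656.1 -337.1]
```

View pics/c.png

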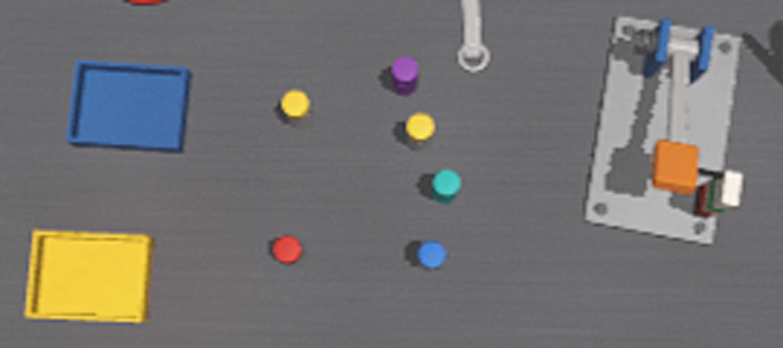

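The crop confirms it: yellow caps at (295,103) and (420,126), blue cap at (432,254), and the turquoise and purple bodies are decoys. The top and side measurements agree within 3 mm, so I'll move to yellow_1 at about (596, 60).

>>> {"name": "carry_out", "arguments": {"series": [[0.6,-0.73,0,0.15],[0.6,-0.73,0,0.15],[0.6,-0.73,0,0.15],[0.6,-0.73,0,0.15],[0.6,-0.73,0,0.15]], "fingers": -1}}

```text
t: 1.4
eef_pos: [296.9, 423.7, 214.8]
tcp_rot: [3.141, 0.0, 2.985]
ft_force: [0.8, 0.5, 0.1]
opening: 1.0
grip_force: 0.0
```

>>> {"name": "carry_out", "arguments": {"series": [[0.6,-0.73,0,0.15],[0.6,-0.73,0,0.15],[0.6,-0.73,0,0.15],[0.6,-0.73,0,0.15],[0.6,-0.73,0,0.15]]}}

```text
t: 1.9
eef_pos: [447.0, 241.1, 214.9]
tcp_rot: [3.141, 0.0, 3.063]
ft_force: [-0.4, 0.3, -0.5]
opening: 1.002
grip_force: 0.0
```

>>> {"name": "carry_out", "arguments": {"series": [[0.6,-0.73,0,0.15],[0.6,-0.73,0,0.15],[0.6,-0.73,0,0.15],[0.6,-0.73,0,0.15],[0.6,-0.73,0,0.15]]}}

```text
t: 2.4
eef_pos: [597.0, 58.4, 214.8]
tcp_rot: [3.141, 0.0, -3.141]
ft_force: [0.4, 0.2, 0.2]
opening: 0.999
grip_force: 0.0
```

>>> {"name": "carry_out", "arguments": {"series": [[-0.02,0.03,-0.8,0],[0,0,-0.8,0],[0,0,-0.8,0],[0,0,-0.8,0],[0,0,-0.3,0]]}}

```text
t: 2.9
eef_pos: [593.4, 61.6, 36.1]
tcp_rot: [3.141, -0.005, 3.141]
ft_force: [-0.4, -0.6, 1.0]
opening: 0.997
grip_force: 0.0
```

>>> {"name": "carry_out", "arguments": {"series": [[0,0,0,0],[0,0,0,0],[0,0,0,0],[0,0,0,0],[0,0,0,0]], "fingers": 1}}

```text
t: 3.4
eef_pos: [595.4, 61.8, 40.7]
tcp_rot: [3.142, 0.002, 3.141]
ft_force: [-0.2, -0.4, 0.5]
opening: 0.638
grip_force: 0.0
```

>>> {"name": "carry_out", "arguments": {"series": [[0,0,0,0],[0,0,0,0],[0,0,0,0],[0,0,0.2,0],[0,0,0.4,0]]}}

```text
t: 3.9
eef_pos: [594.2, 61.7, 69.2]
tcp_rot: [3.141, -0.003, 3.141]
ft_force: [0.4, -0.0, -1.1]
opening: 0.265
grip_force: 30.0
```

>>> {"name": "carry_out", "arguments": {"series": [[0,0,0.2,0],[0,0,0.6,0],[0,0,0.6,0],[0,0,0.3,0],[0,0,0,0]]}}

```text
t: 4.4
eef_pos: [595.8, 61.8, 157.1]
tcp_rot: [3.142, 0.004, 3.141]
ft_force: [0.0, -0.6, -1.3]
opening: 0.267
grip_force: 30.0
```

```bash
python3 - <<'E'
from h import *
s=env.state();print(s["eef_pos"],s["opening"],s["ft_force"])
u,v=proj("side",s["eef_pos"]).round().astype(int);print(u,v)
im=snap("side")[v-70:v+90,u-80:u+80]
cv2.imwrite("pics/d.png",cv2.cvtColor(cv2.resize(im,None,fx=3.5,fy=3.5),cv2.COLOR_RGB2BGR))
E
```

```text
[595.81471031  61.75452877 157.07384553] 0.26714049977113247 [ 0.02325698 -0.60595606 -1.28274027]
243 157
```

View pics/d.png

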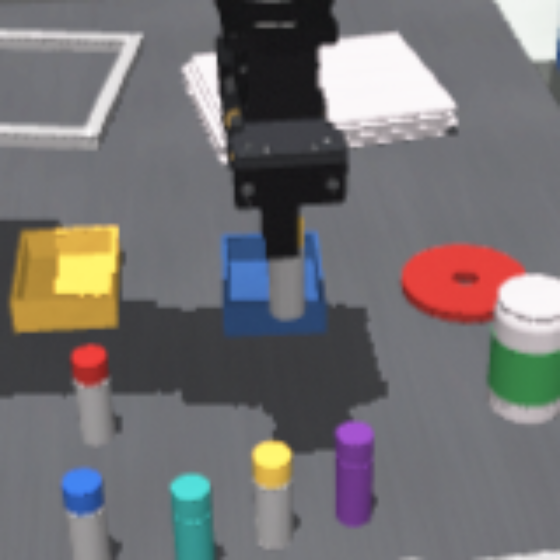

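Side view: the boss hangs straight from the fingers with about 42 mm of it showing below the tips, so the grip is good. I'll carry it to the yellow tray.

>>> {"name": "carry_out", "arguments": {"series": [[-0.2,0.26,0,0],[-0.4,0.54,0,0],[-0.4,0.54,0,0],[-0.5,0.68,0,0],[-0.5,0.68,0,0]]}}

```text
t: 4.95
eef_pos: [492.8, 197.9, 153.4]
tcp_rot: [-3.141, -0.002, 3.141]
ft_force: [0.3, -0.3, -0.7]
opening: 0.27
grip_force: 30.0
```

>>> {"name": "carry_out", "arguments": {"series": [[-0.5,0.68,0,0],[-0.5,0.68,0,0],[-0.26,0.36,0,0],[-0.12,0.18,0,0],[0,0,0,0]]}}

```text
t: 5.45
eef_pos: [424.9, 292.4, 154.0]
tcp_rot: [-3.141, -0.001, -3.14]
ft_force: [-0.1, -0.5, -2.0]
opening: 0.268
grip_force: 30.0
```

>>> {"name": "carry_out", "arguments": {"series": [[0,0,-0.3,0],[0,0,-0.7,0],[0,0,-0.5,0],[0,0,-0.3,0],[0,0,0,0]]}}

```text
t: 5.95
eef_pos: [425.8, 290.2, 62.6]
tcp_rot: [-3.14, -0.003, 3.14]
ft_force: [0.5, -0.2, -1.2]
opening: 0.266
grip_force: 30.0
```

```bash
python3 - <<'E'
from h import *
s=env.state();e=np.array(s["eef_pos"]);print(e,s["ft_force"])
u,v=proj("side",e).round().astype(int);print(u,v)
for dz in(35,40,45,50,55):print(dz,((proj("side",e+[0,-13,-dz])-[u-40,v-35])*7).round())
im=snap("side")[v-35:v+45,u-40:u+40]
cv2.imwrite("pics/e.png",cv2.cvtColor(cv2.resize(im,None,fx=7,fy=7),cv2.COLOR_RGB2BGR))
E
```

```text
[425.7569887  290.24625894  62.59638645] [ 0.51577474 -0.17629499 -1.20384173]
179 148
35 [290. 332.]
40 [291. 342.]
45 [292. 352.]
50 [293. 362.]
55 [295. 371.]
```

View pics/e.png

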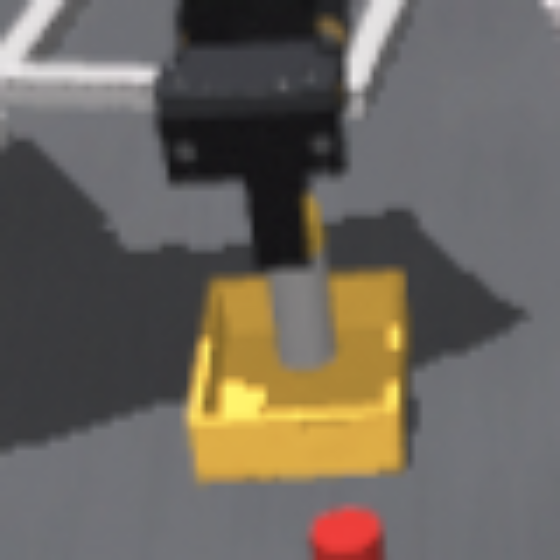

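The boss is inside the tray with its lower edge about 10–18 mm above the bench. I'll lower it in small steps and watch the force.

>>> {"name": "carry_out", "arguments": {"series": [[0.02,0.02,-0.06,0],[0,0,-0.06,0],[0,0,0,0],[0,0,0,0],[0,0,0,0]]}}

```text
t: 6.5
eef_pos: [427.1, 292.8, 59.0]
tcp_rot: [3.141, 0.001, 3.142]
ft_force: [-0.5, 0.3, -1.0]
opening: 0.27
grip_force: 30.0
```

>>> {"name": "carry_out", "arguments": {"series": [[0,0,-0.04,0],[0,0,-0.04,0],[0,0,0,0],[0,0,0,0],[0,0,0,0]]}}

```text
t: 7.0
eef_pos: [428.2, 292.9, 56.8]
tcp_rot: [3.14, 0.004, -3.141]
ft_force: [-2.3, -6.6, 26.4]
opening: 0.27
grip_force: 30.0
```

>>> {"name": "carry_out", "arguments": {"series": [[0,0,0.03,0],[0,0,0,0],[0,0,0,0],[0,0,0,0],[0,0,0,0]]}}

```text
t: 7.5
eef_pos: [427.4, 292.9, 57.0]
tcp_rot: [3.141, 0.001, -3.142]
ft_force: [-0.3, -2.8, 13.3]
opening: 0.267
grip_force: 30.0
```

>>> {"name": "carry_out", "arguments": {"series": [[0,0,0,0],[0,0,0,0],[0,0,0,0],[0,0,0,0],[0,0,0,0]], "fingers": -0.2}}

```text
t: 8.0
eef_pos: [426.9, 292.7, 56.0]
tcp_rot: [-3.142, -0.0, 3.141]
ft_force: [-0.1, -0.0, -0.7]
opening: 0.589
grip_force: 0.0
```

>>> {"name": "carry_out", "arguments": {"series": [[0,0,0.2,0],[0,0,0.5,0],[0,0,0.5,0],[0,0,0.5,0],[0,0,0.3,0]]}}

```text
t: 8.5
eef_pos: [427.3, 292.9, 158.7]
tcp_rot: [3.14, 0.002, 3.141]
ft_force: [-0.2, -0.5, -0.0]
opening: 0.602
grip_force: 0.0
```

>>> {"name": "carry_out", "arguments": {"series": [[0.3,-0.72,0,0],[0.3,-0.72,0,0],[0.3,-0.72,0,0],[0.3,-0.72,0,0],[0.3,-0.72,0,0]]}}

```text
t: 9.0
eef_pos: [502.4, 111.2, 157.0]
tcp_rot: [3.141, 0.001, 3.142]
ft_force: [0.6, 0.0, -0.1]
opening: 0.598
grip_force: 0.0
```

>>> {"name": "carry_out", "arguments": {"series": [[0.3,-0.72,0,0],[0.3,-0.72,0,0],[0.3,-0.72,0,0],[0.3,-0.72,0,0],[0.26,-0.64,0,0]]}}

```text
t: 9.5
eef_pos: [575.5, -65.1, 156.9]
tcp_rot: [-3.142, 0.001, 3.141]
ft_force: [0.8, 1.0, 0.1]
opening: 0.603
grip_force: 0.0
```

>>> {"name": "carry_out", "arguments": {"series": [[0,0,-0.5,0],[0,0,-0.6,0],[0,0,-0.6,0],[0,0,-0.4,0],[0,0,-0.2,0]]}}

```text
t: 10.0
eef_pos: [574.4, -63.2, 40.1]
tcp_rot: [3.141, -0.002, 3.141]
ft_force: [-0.0, -0.2, -0.2]
opening: 0.604
grip_force: 0.0
```

```bash
python3 - <<'E'
from h import *
print(env.state()["eef_pos"]);import m
for c,a,_ in m.blobs("side","yellow"): print(c.round(1),a,ray("side",*c,70).round(1)[:2])
E
```

```text
[574.44561264 -63.21890135  40.08546325]
[180.5 146. ] 68 [430.3 290.7]
[181.5 167.9] 734 [436.1 168.2]
```

>>> {"name": "carry_out", "arguments": {"series": [[0,0,0,0],[0,0,0,0],[0,0,0,0],[0,0,0,0],[0,0,0,0]], "fingers": 1}}

```text
t: 10.55
eef_pos: [575.2, -63.3, 41.8]
tcp_rot: [-3.141, 0.001, 3.141]
ft_force: [-0.6, 0.2, 4.2]
opening: 0.267
grip_force: 30.0
```

>>> {"name": "carry_out", "arguments": {"series": [[0,0,0,0],[0,0,0.2,0],[0,0,0.6,0],[0,0,0.8,0],[0,0,0.6,0]]}}

```text
t: 11.05
eef_pos: [575.0, -63.3, 153.5]
tcp_rot: [-3.141, 0.001, 3.141]
ft_force: [0.8, 0.1, -1.1]
opening: 0.267
grip_force: 30.0
```

>>> {"name": "carry_out", "arguments": {"series": [[-0.18,0.37,0,0],[-0.3,0.61,0,0],[-0.38,0.79,0,0],[-0.41,0.85,0,0],[-0.41,0.85,0,0]]}}

```text
t: 11.55
eef_pos: [489.0, 111.8, 150.6]
tcp_rot: [3.142, -0.001, 3.141]
ft_force: [0.6, 0.2, -1.7]
opening: 0.267
grip_force: 30.0
```

>>> {"name": "carry_out", "arguments": {"series": [[-0.41,0.85,0,0],[-0.38,0.79,0,0],[-0.3,0.61,0,0],[-0.18,0.37,0,0],[0,0,0,0]]}}

```text
t: 12.05
eef_pos: [425.3, 243.1, 150.7]
tcp_rot: [-3.141, -0.002, -3.139]
ft_force: [-0.4, -0.3, -2.6]
opening: 0.27
grip_force: 30.0
```

>>> {"name": "carry_out", "arguments": {"series": [[0,0,-0.3,0],[0,0,-0.7,0],[0,0,-0.6,0],[0,0,-0.3,0],[0,0,0,0]]}}

```text
t: 12.55
eef_pos: [426.3, 240.2, 54.2]
tcp_rot: [-3.14, -0.004, 3.141]
ft_force: [-0.7, -0.0, -1.2]
opening: 0.266
grip_force: 30.0
```

>>> {"name": "carry_out", "arguments": {"series": [[0,0.02,-0.06,0],[0,0,-0.04,0],[0,0,0,0],[0,0,0,0],[0,0,0,0]]}}

```text
t: 13.05
eef_pos: [427.6, 242.3, 51.6]
tcp_rot: [3.141, 0.001, 3.142]
ft_force: [0.7, 0.6, -1.9]
opening: 0.268
grip_force: 30.0
```

>>> {"name": "carry_out", "arguments": {"series": [[0,0,-0.03,0],[0,0,0,0],[0,0,0,0],[0,0,0,0],[0,0,0,0]]}}

```text
t: 13.55
eef_pos: [427.5, 242.2, 49.6]
tcp_rot: [3.142, -0.0, 3.141]
ft_force: [0.3, 0.2, -1.9]
opening: 0.268
grip_force: 30.0
```

>>> {"name": "carry_out", "arguments": {"series": [[0,0,-0.03,0],[0,0,0,0],[0,0,0,0],[0,0,0,0],[0,0,0,0]]}}

```text
t: 14.05
eef_pos: [427.5, 242.2, 48.2]
tcp_rot: [3.141, 0.0, 3.141]
ft_force: [-0.7, -0.9, -1.7]
opening: 0.266
grip_force: 30.0
```

>>> {"name": "carry_out", "arguments": {"series": [[0,0,-0.02,0],[0,0,0,0],[0,0,0,0],[0,0,0,0],[0,0,0,0]]}}

```text
t: 14.55
eef_pos: [427.5, 242.2, 47.2]
tcp_rot: [3.141, 0.0, 3.141]
ft_force: [-0.3, 0.1, -2.3]
opening: 0.27
grip_force: 30.0
```

>>> {"name": "carry_out", "arguments": {"series": [[0,0,-0.02,0],[0,0,0,0],[0,0,0,0],[0,0,0,0],[0,0,0,0]]}}

```text
t: 15.05
eef_pos: [427.5, 242.2, 46.2]
tcp_rot: [3.141, 0.0, 3.141]
ft_force: [0.0, 0.9, -2.3]
opening: 0.269
grip_force: 30.0
```

>>> {"name": "carry_out", "arguments": {"series": [[0,0,0,0],[0,0,0,0],[0,0,0,0],[0,0,0,0],[0,0,0,0]], "fingers": 0.2}}

```text
t: 15.55
eef_pos: [427.5, 242.2, 46.2]
tcp_rot: [3.141, 0.0, 3.141]
ft_force: [0.2, 1.0, 0.1]
opening: 0.399
grip_force: 0.0
```

>>> {"name": "carry_out", "arguments": {"series": [[0,0,0.2,0],[0,0,0.5,0],[0,0,0.5,0],[0,0,0.5,0],[0,0,0.5,0]]}}

```text
t: 16.05
eef_pos: [427.3, 242.2, 157.9]
tcp_rot: [3.141, 0.0, 3.141]
ft_force: [-0.3, 0.2, -0.8]
opening: 0.397
grip_force: 0.0
```

>>> {"name": "carry_out", "arguments": {"series": [[0.05,-0.38,0,0],[0.05,-0.63,0,0],[0.05,-0.82,0,0],[0.05,-0.89,0,0],[0.05,-0.89,0,0]], "fingers": -0.2}}

```text
t: 16.55
eef_pos: [439.8, 60.3, 156.9]
tcp_rot: [3.141, 0.001, -3.141]
ft_force: [0.2, 0.0, 0.2]
opening: 0.601
grip_force: 0.0
```

>>> {"name": "carry_out", "arguments": {"series": [[0.05,-0.89,0,0],[0.05,-0.82,0,0],[0.05,-0.63,0,0],[0.07,-0.38,0,0],[0,0,0,0]]}}

```text
t: 17.05
eef_pos: [451.4, -76.2, 156.8]
tcp_rot: [-3.141, 0.001, 3.139]
ft_force: [0.3, 0.6, 0.6]
opening: 0.599
grip_force: 0.0
```

>>> {"name": "carry_out", "arguments": {"series": [[0,0,-0.5,0],[0,0,-0.6,0],[0,0,-0.6,0],[0,0,-0.4,0],[0,0,-0.2,0]]}}

```text
t: 17.55
eef_pos: [450.4, -73.3, 40.1]
tcp_rot: [3.141, -0.002, -3.141]
ft_force: [-0.2, 0.7, -0.3]
opening: 0.601
grip_force: 0.0
```

```bash
python3 - <<'E'
from h import *
print(env.state()["eef_pos"],env.state()["opening"]);import m
for c,a,_ in m.blobs("side","yellow"): print(c.round(1),a,ray("side",*c,70).round(1)[:2])
for c,a,_ in m.blobs("side","blue"): print(c.round(1),a,ray("side",*c,65).round(1)[:2])
im=snap("side")[90:290,110:290]
cv2.imwrite("pics/f.png",cv2.cvtColor(cv2.resize(im,None,fx=3,fy=3),cv2.COLOR_RGB2BGR))
E
```

```text
[450.36358723 -73.26206663  40.1363276 ] 0.6010432455291698
[168.   11.4] 1161 [ 297.4 2165.1]
[436.3 142.9] 47903 [1203.2  221.9]
[240.6 167.8] 795 [598.2 156.4]
[299.6 315. ] 890 [ 656.  -337.2]
```

View pics/f.png

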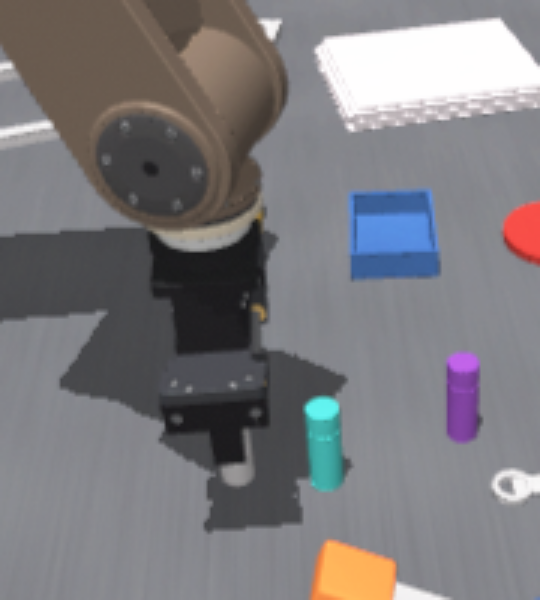

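The fingers straddle the blue boss at crop (237,470), and the arm hides the yellow tray from this view. I'll grasp and carry.

>>> {"name": "carry_out", "arguments": {"series": [[0,0,0,0],[0,0,0,0],[0,0,0,0],[0,0,0,0],[0,0,0,0]], "fingers": 1}}

```text
t: 18.2
eef_pos: [451.2, -74.4, 41.5]
tcp_rot: [-3.141, 0.001, 3.141]
ft_force: [-1.0, 0.3, 5.3]
opening: 0.268
grip_force: 30.0
```

>>> {"name": "carry_out", "arguments": {"series": [[0,0,0,0],[0,0,0.2,0],[0,0,0.6,0],[0,0,0.8,0],[0,0,0.6,0]]}}

```text
t: 18.7
eef_pos: [450.9, -74.2, 153.4]
tcp_rot: [-3.142, 0.001, 3.141]
ft_force: [1.3, 0.7, -1.2]
opening: 0.268
grip_force: 30.0
```

>>> {"name": "carry_out", "arguments": {"series": [[0.18,0.37,0,0],[0.3,0.61,0,0],[0.38,0.8,0,0],[0.42,0.86,0,0],[0.42,0.87,0,0]]}}

```text
t: 19.2
eef_pos: [536.3, 102.9, 151.8]
tcp_rot: [3.142, -0.0, 3.141]
ft_force: [0.2, -0.4, -2.2]
opening: 0.267
grip_force: 30.0
```

>>> {"name": "carry_out", "arguments": {"series": [[0.42,0.87,0,0],[0.38,0.8,0,0],[0.3,0.61,0,0],[0.18,0.37,0,0],[0,0,0,0]]}}

```text
t: 19.7
eef_pos: [600.2, 235.9, 151.1]
tcp_rot: [3.141, -0.0, -3.139]
ft_force: [-0.0, 0.0, -1.3]
opening: 0.268
grip_force: 30.0
```

>>> {"name": "carry_out", "arguments": {"series": [[0,0,-0.3,0],[0,0,-0.7,0],[0,0,-0.6,0],[0,0,-0.36,0],[0,0,0,0]]}}

```text
t: 20.2
eef_pos: [598.4, 232.6, 51.1]
tcp_rot: [-3.14, -0.005, 3.141]
ft_force: [-0.0, -0.3, -0.9]
opening: 0.264
grip_force: 30.0
```

>>> {"name": "carry_out", "arguments": {"series": [[0,0,-0.06,0],[0,0,-0.05,0],[0,0,0,0],[0,0,0,0],[0,0,0,0]]}}

```text
t: 20.7
eef_pos: [600.2, 233.8, 48.2]
tcp_rot: [3.141, 0.001, 3.141]
ft_force: [-0.1, -0.3, -1.8]
opening: 0.268
grip_force: 30.0
```

>>> {"name": "carry_out", "arguments": {"series": [[0,0,-0.02,0],[0,0,0,0],[0,0,0,0],[0,0,0,0],[0,0,0,0]]}}

```text
t: 21.2
eef_pos: [600.0, 233.7, 46.6]
tcp_rot: [3.142, -0.0, 3.141]
ft_force: [-0.8, -0.0, -1.2]
opening: 0.265
grip_force: 30.0
```

>>> {"name": "carry_out", "arguments": {"series": [[0,0,0,0],[0,0,0,0],[0,0,0,0],[0,0,0,0],[0,0,0,0]], "fingers": -0.2}}

```text
t: 21.7
eef_pos: [600.0, 233.8, 46.7]
tcp_rot: [3.141, 0.0, 3.141]
ft_force: [1.5, 0.7, -0.4]
opening: 0.585
grip_force: 0.0
```

>>> {"name": "carry_out", "arguments": {"series": [[0,0,0.2,0],[0,0,0.6,0],[0,0,0.8,0],[0,0,0.8,0],[0,0,0.6,0]]}}

```text
t: 22.2
eef_pos: [600.2, 233.8, 200.1]
tcp_rot: [3.141, 0.003, 3.141]
ft_force: [-0.6, 0.4, 0.2]
opening: 0.598
grip_force: 0.0
```

>>> {"name": "carry_out", "arguments": {"series": [[-0.1,-0.7,0,0],[-0.1,-0.7,0,0],[-0.1,-0.7,0,0],[-0.1,-0.7,0,0],[-0.1,-0.7,0,0]], "fingers": 1}}

```text
t: 22.7
eef_pos: [574.6, 57.4, 197.6]
tcp_rot: [3.142, 0.001, 3.142]
ft_force: [-0.2, 0.1, 0.3]
opening: 0.236
grip_force: 0.0
```

```bash
python3 - <<'E'
from h import *
print(env.state()["eef_pos"])
a=snap("top")[150:270,130:250];b=snap("side")[110:210,150:270]
f=lambda i:cv2.resize(i,(390,390))
cv2.imwrite("pics/g.png",cv2.cvtColor(np.hstack([f(a),f(b)]),cv2.COLOR_RGB2BGR))
import m
for c,a,_ in m.blobs("side","yellow"): print(c.round(1),a,ray("side",*c,70).round(1)[:2])
print([proj("side",p).round() for p in((427,292,70),(427,242,70),(600,234,70))])
E
```

```text
[574.61560551  57.44185943 197.56557552]
[181.4 165. ] 809 [435.5 183.2]
[array([179., 146.]), array([179., 154.]), array([239., 152.])]
```

View pics/g.png

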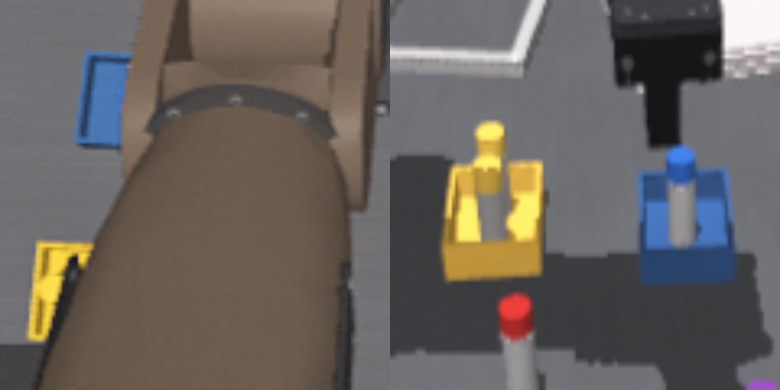

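Side view: both yellow bosses stand one behind the other in the yellow tray at crop (490,150), and the blue boss stands in its tray at (680,200). The lever is next.

>>> {"name": "carry_out", "arguments": {"series": [[-0.1,-0.8,0,0],[-0.12,-0.8,0,0],[-0.12,-0.8,0,0],[-0.12,-0.8,0,0],[-0.12,-0.8,0,0]]}}

```text
t: 23.35
eef_pos: [546.1, -141.9, 197.2]
tcp_rot: [-3.142, 0.001, -3.141]
ft_force: [1.4, -0.7, 0.6]
opening: 0.004
grip_force: 0.0
```

>>> {"name": "carry_out", "arguments": {"series": [[-0.12,-0.8,0,0],[-0.12,-0.8,0,0],[-0.12,-0.8,0,0],[-0.1,-0.72,0,0],[0,0,0,0]]}}

```text
t: 23.85
eef_pos: [523.0, -300.2, 196.9]
tcp_rot: [-3.141, 0.001, 3.139]
ft_force: [-0.8, 0.3, 0.5]
opening: 0.006
grip_force: 0.0
```

>>> {"name": "carry_out", "arguments": {"series": [[0,0,-0.4,0],[0,0,-0.4,0],[0,0,-0.2,0],[0,0,0,0],[0,0,0,0]]}}

```text
t: 24.35
eef_pos: [523.6, -296.8, 147.4]
tcp_rot: [-3.141, 0.001, -3.141]
ft_force: [-0.2, 0.6, 0.3]
opening: 0.004
grip_force: 0.0
```

```bash
python3 - <<'E'
from h import *
e=env.state()["eef_pos"];print(e)
import m
print([(c.round(1),a) for c,a,_ in m.blobs("side","orange")])
b=snap("side")[240:360,180:330];a=snap("top")[140:230,320:410]
cv2.imwrite("pics/i.png",cv2.cvtColor(np.hstack([cv2.resize(b,(500,400)),cv2.resize(a,(300,400))]),cv2.COLOR_RGB2BGR))
E
```

```text
[ 523.58746454 -296.81280431  147.35082602]
[(array([228.2, 286.6]), np.int32(472))]
```

View pics/i.png

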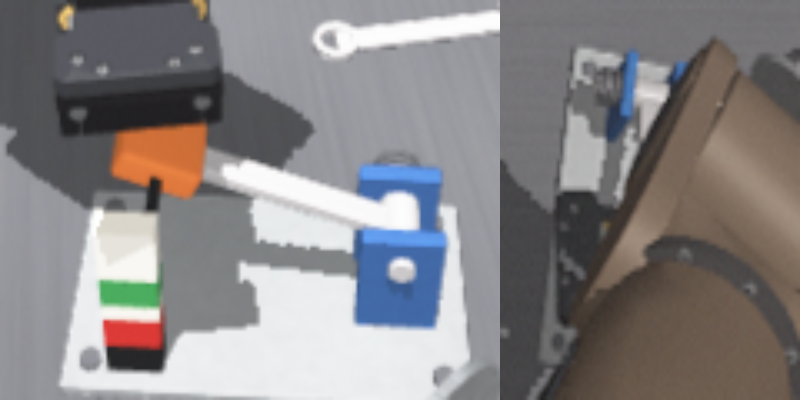

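Side crop: the gripper is centred over the orange pad, with its pointer at (152,195) above the white part of the scale. I'll press down gently.

>>> {"name": "carry_out", "arguments": {"series": [[0,0,-0.16,0],[0,0,-0.16,0],[0,0,-0.16,0],[0,0,-0.16,0],[0,0,-0.16,0]]}}

```text
t: 25.0
eef_pos: [522.9, -297.3, 106.0]
tcp_rot: [3.141, -0.0, 3.141]
ft_force: [-2.2, 1.4, 5.7]
opening: 0.001
grip_force: 2.3
```

>>> {"name": "carry_out", "arguments": {"series": [[0,0,-0.1,0],[0,0,-0.1,0],[0,0,-0.1,0],[0,0,-0.08,0],[0,0,0,0]]}}

```text
t: 25.5
eef_pos: [522.6, -297.2, 87.0]
tcp_rot: [3.141, -0.001, 3.141]
ft_force: [-3.3, -0.0, 6.9]
opening: 0.008
grip_force: 3.0
```

>>> {"name": "carry_out", "arguments": {"series": [[0,0,0,0],[0,0,0,0],[0,0,0,0],[0,0,0,0],[0,0,0,0]]}}

```text
t: 26.0
eef_pos: [522.7, -297.2, 87.5]
tcp_rot: [3.141, -0.001, 3.141]
ft_force: [-2.9, 0.7, 6.2]
opening: 0.006
grip_force: 3.0
```

```bash
python3 - <<'E'
from h import *
s=env.state();print(s["eef_pos"],s["ft_force"])
b=snap("side")
cv2.imwrite("pics/j.png",cv2.cvtColor(np.hstack([cv2.resize(b[250:360,180:300],(440,400)),cv2.resize(b[120:220,150:250],(340,400))]),cv2.COLOR_RGB2BGR))
E
```

```text
[ 522.72942534 -297.24114265   87.5386617 ] [-2.93108486  0.66585789  6.2249556 ]
```

View pics/j.png

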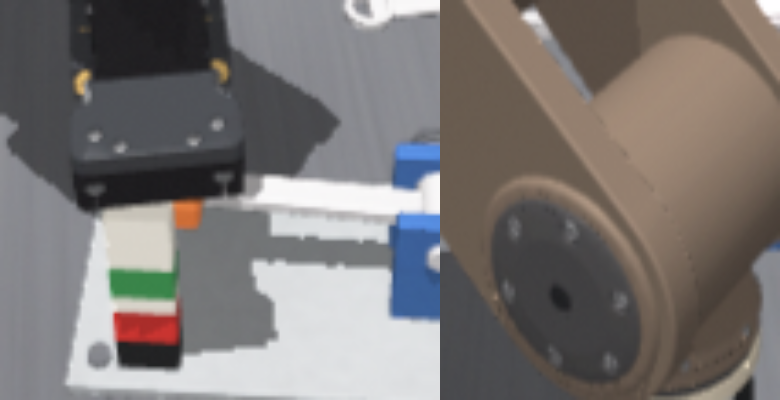

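The lever is nearly level, the tip is at z 87.5 mm, and the push is 6.2 N. That is the middle of the green by both geometry and force, and it has been held over 0.5 s.

```bash
python3 -c "
from cell import env
print(env.job_done())"
```

```text
the job is handed in; nothing more can be done
None
```

I handed the job in at about 26 s: all three bosses stand in their trays, and the gripper is holding the lever near mid-green at about 6 N, judged from tip height and push force because the gripper hid the pointer; the hand-in returned no verdict.

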